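# Prop the sprung guard of a limiter and set its dial

## Task

The limit dial of the over-temperature unit sits under an amber guard that springs shut by itself. Lift the guard by its front lip with the red hold-open pin and push the pin fully home, shoulder down, in the hole of the steel socket plate behind the guard's hinge, so that the guard leans on the pin when you let go; then turn the dial until its white pointer is at the green mark. Work gently, do not turn the dial before the guard is propped, leave it propped, and leave the beaker and the two vials alone.

Things in the scene. Friction and masses are not known exactly. Their poses are not given: they have to be found in the camera images.
- limiter: over-temperature unit: low light-grey case, dark grey deck, 160 x 170 x 60 mm (x, y, z), fixed. Origin: centre of its underside. Its +x points away from the robot (within 0.3 rad). On its deck (z = 60), mm: dial axis x -6, y 0; two pockets (11 across, 34 deep) at x -62, y +-62, one with the pin, one with a flat rubber plug; behind the guard's hinge the socket plate
- guard (a joint): angle of the guard: 0 shut, grows as its front lip swings up and back, away from the robot; stop at 1.95. Sprung shut, stays nowhere by itself: about 1 N at the lip lifts it, 0.11 Nm hold it upright; 45 g. On the pin it rests at 1.25 to 1.5 rad, the pin leaning a little in its hole. Thin plastic: more than 15 N on it would crack it
- guard_lip (a point): middle of the lower front edge of the guard (moves with it). Amber clear hood, orange lip; shut: top plate 94 wide (y), from above the hinge axis to 66 mm in front of it, 3 thick, underside 42 mm above the deck; side cheeks 36 deep, inner faces 88 apart, end 55 mm in front of the hinge; front and rear open
- guard_hinge (a point): middle of the guard's hinge axis (along the unit's y), 8 mm above the deck. Behind it the steel socket plate, 32 x 36 mm, top 3 mm above the deck, with the prop hole in its centre (11 across, 36 deep). The plate is clamped anywhere along its slot: the hole lies at y = 0, but 10 to 22 mm behind the hinge axis; no pose tells where: find it by touch or sight
- pin: hold-open pin, upright in its pocket: red round body 24 mm across and 60 mm high, below it a steel shank 10 mm across and 30 mm long with a small chamfer (8.6 mm across at the tip); 60 g. Origin: on the axis at the shoulder between shank and body; z up along the body. Home in the prop hole, the shoulder lies on the socket plate, 63 above the bench. A few N seat it; over 30 N would do damage
- dial (a joint): angle of the dial in rad: 0 when its pointer points along the unit's -x (to the robot), grows clockwise seen from above, stops at -2.2 and 2.2; starts 0.7 to 1.6 rad anticlockwise of the mark. Stiff: about 0.07 Nm to turn; it stays where it is left
- dial_grip (a point): on the dial's axis, 32 mm above the deck: middle of the upper part of its bar grip. The bar is 30 mm long (along the pointer), 13 mm wide and ends 38 mm above the deck; below it a skirt 38 mm across ends 11 mm above the deck
- pointer (a point): point on the white pointer's line, 25 mm from the dial's axis; turns with the dial
- mark: green clip on the dial plate, fixed. Origin: on the dial's axis, 2 mm above the deck; its own -x axis points from the axis along the mark (its yaw relative to the unit is minus the dial value wanted)
- mark_tip (a point): inner end of the green mark, 25 mm from the dial's axis, so that it meets pointer when the dial is set
- beaker_50: empty glass beaker, 52 mm across, 60 high, in front of the unit to the right; leave it alone. Origin: centre of its base
- vial_0: white vial with black cap, 18 mm across, 44 high, in front of the unit to the left; leave it alone. Origin: centre of its base
- vial_1: tan vial with black cap, 18 mm across, 44 high, in front of the unit to the left; leave it alone. Origin: centre of its base
Things that resemble listed ones, but are neither listed nor needed, are in the scene too. Leave any purple, turquoise or yellow look-alike of the pin alone.

How it is judged:
On the way, in this order (a step that is already met when the one before it is completed fails the run):
1. the guard leans on the pin, which is fully home in the socket plate's hole, and the robot has let go of both (value of joint guard above 1.15 rad and z of pin in the frame of limiter below 0.066 m and x of pin in the frame of limiter between 0.036 and 0.056 m and y of pin in the frame of limiter between -0.003 and 0.003 m and contact force between pin and guard above 0.3 N and contact force between the fingers and pin below 0.1 N and contact force between the arm and guard below 0.1 N), for 0.3 s.
2. the dial's pointer is at the green mark, with the guard still on the pin (horizontal distance between pointer and mark_tip below 0.0026 m and value of joint guard above 1.15 rad), for 0.2 s.
At the end, for the whole second after the job is handed in: the pin stands in the prop hole with its shoulder within 3 mm of the socket plate, the guard leans on it at more than 1.15 rad (66 degrees), and the dial's pointer is within 2.6 mm at 25 mm radius (6 degrees) of the green mark; everything is at rest (all of step 2 and z of pin in the frame of limiter below 0.066 m and x of pin in the frame of limiter between 0.036 and 0.056 m and y of pin in the frame of limiter between -0.003 and 0.003 m and contact force between pin and guard above 0.3 N and linear speed of pin below 0.01 m/s); the robot touches nothing.
It fails at once if the dial is turned while the guard is not propped open (distance of pointer from where it was at the start of the episode above 0.006 m and value of joint guard below 1 rad).
It fails at once if the guard is forced: more than 15 N on it (contact force between anything else and guard above 15 N).
It fails at once if the pin is forced: more than 30 N between the pin and the unit (contact force between pin and limiter above 30 N).
It fails at once if the beaker is disturbed (distance of beaker_50 from where it was at the start of the episode above 0.015 m).
It fails at once if a vial is disturbed (distance of any of vial_0, vial_1 from where it was at the start of the episode above 0.015 m).
It also fails if it takes over 72 s, if anything falls off the work surface, if the arm or the gripper's body presses on something with over 40 N, if the wrist force passes 120 N, or if a joint passes its speed limit or range.

## Robot

A 6-joint arm with a two-finger parallel gripper is mounted at the origin on a cart in front of the work surface, level with it; the furniture and walls round the work are solid. World frame = base frame: x ahead of the robot, y to its left, z up, the work surface at z = 0. Lengths are in m, angles in rad, forces in N, time in s.
With the tool pointing down it reaches from about 0.4 to 0.825 m from the base axis. Payload 7 kg.
Tool frame: the origin (TCP) lies at the very end of the fingers, on their centre line; the grasp point (between the pads) lies 19 mm behind it; z points along the fingers, y is the line along which they close (so a half turn about z gives the same grasp; the last joint's range is limited). The gripper opens to 88 mm and grips with 3 to 60 N. Pads are 19 mm wide; open, the fingers measure 130 mm over their backs; the gripper's body (78 mm by 193 mm) begins 47 mm behind the grasp point.
Start: joints at [1.634, 0.359, 0.012, 0, -1.224, -0.288], TCP at [0.15, 0.658, 0.227] pointing down, gripper open.
Joint ranges: [-3.07, 3.07], [-1.43, 2.12], [-1.02, 1.25], [-3.03, 1.67], [-3.05, -0], [-3.03, 3.03]. Speed limits (rad/s): [2.39, 2.39, 3.01, 3.14, 3.14, 3.14].

## Interface

Orientations are given as [roll, pitch, yaw] about the fixed x, y, z axes, in that order (R = Rz(yaw) Ry(pitch) Rx(roll)).
In Python, from station import arm gives the robot as it stands.
- The arm moves only by the tool step_arm, never from a script. Its argument "rows" is a list of rows, each a list of 5 numbers: the shift along the world's x, y, z in m, then the turn about the world's z in rad, then the finger opening in m, from 0 to 0.0876. In form: [[x, y, z, spin, gripper], ...]. A call has 1 to 20 rows; each row is the pose to reach, as a shift and turn from the pose commanded when the call began; what a row does not reach only later rows make up. A row lasts 1/10 s, in which the tool goes at most 50 mm and 8.59 degrees, less where a joint would pass 70% of its speed; a pose out of reach is approached as far as the arm can. A call with a gripper value outside its range is refused whole. The fingers move at their own pace and stop on an object; "newtons" is the grip in N (left out, the last holds). Time passes only in rows, so rows that repeat a pose let the fingers close. It gives the time, the measured TCP pose, the force, the opening and the grip force at its end, in the units of the state.
- arm.get_state(): the state, without advancing time (a new reading comes with each control period).
- arm.grab_frame(name): name is "scene" or "top" or "wrist"; returns a dict with "color" (420x560x3 uint8, blue, green, red), "vfov" (degrees; the focal length in pixels is half the picture's height over the tangent of half this angle, whatever the lens; pixels are square), "cx", "cy" (the principal point, pixels), "rvec" (rotation vector, rad) and "tvec" (3), from world to camera coordinates, as OpenCV has them. Camera axes: x right, y down, z forward; pixel columns grow to the right and rows downward; lengths in m; the calibration is good to about 2 mm. A picture is of the moment at which its call begins. There is no depth.
- arm.job_done(): hands the job in; it is judged then, once.
The state is a dict: "t": time; "q": joint angles; "qd": joint speeds; "joint_efforts": joint torques, N m; "eef_pos": TCP position; "ee_rot": TCP orientation; "force": force on the tool from outside, world axes, zero at the start; "moment": the same for the moment, N m; "width": finger opening in m; "gripper_force": force on a finger pad.
Only numpy, scipy, OpenCV 4.12 (cv2) and the standard library are available. Lean on these libraries where they do the work, as an engineer would, in place of code of your own. Each camera call takes 0.05 s, during which the arm holds its last target. There are 200 camera calls.

## Working session

There is one attempt and no reset: what is moved stays moved. The work goes in short steps, Python scripts to look and compute and a tool call to move; the robot and the scene stay as the last step left them, time stands still between calls to the robot, and variables do not carry over. Pictures are saved under pics/ and viewed, at most 10 in all, crops included, and the job is handed in when it is done.

Besides the shell and the picture viewer there is one more tool, called after "Emit:" by a JSON object that holds its "name" and its "arguments". step_arm: Moves the arm, as the interface text tells. Its arguments: {"type":"object","properties":{"rows":{"type":"array"},"newtons":{"type":"number"}},"required":["rows"]}

```bash
mkdir -p pics; ls; cat > h.py <<'E'
import numpy as np, cv2
from station import arm
def grab(n,f=None):
    g=arm.grab_frame(n)
    if f: cv2.imwrite('pics/'+f,g['color'])
    np.savez('pics/last_%s.npz'%n,**{k:np.array(v) for k,v in g.items()})
    return g
def load(n): return dict(np.load('pics/last_%s.npz'%n))
def K(g):
    h=g['color'].shape[0]; f=h/2/np.tan(np.radians(float(g['vfov']))/2)
    return np.array([[f,0,float(g['cx'])],[0,f,float(g['cy'])],[0,0,1]])
def ray(g,u,v):
    R=cv2.Rodrigues(np.array(g['rvec'],float))[0]; t=np.array(g['tvec'],float).ravel()
    return -R.T@t, R.T@(np.linalg.inv(K(g))@[u,v,1])
def at(g,u,v,z):
    c,d=ray(g,u,v); return c+d*(z-c[2])/d[2]
def proj(g,P):
    return cv2.projectPoints(np.array(P,float).reshape(-1,3),np.array(g['rvec'],float),np.array(g['tvec'],float),K(g),None)[0].reshape(-1,2)
E
python3 - <<'E'
from h import *
a=grab('scene');b=grab('top')
for g in(a,b): print(ray(g,280,210), g['vfov'],g['cx'],g['cy'])
cv2.imwrite('pics/a.png',cv2.resize(a['color'],(800,600)))
cv2.imwrite('pics/b.png',cv2.resize(b['color'],(800,600)))
print(arm.get_state())
E
```

```text
pics
(array([0.2286702 , 0.57221708, 0.69302423]), array([ 0.33253578, -0.73923148, -0.58566088])) 43.415581427431654 276.7956494376358 211.17905723483938
(array([ 0.43430843, -0.16178626,  0.91341814]), array([ 0.1800521 ,  0.01936095, -0.98353363])) 55.62213513354005 281.42094516200893 214.34773886557932
{'t': 0.1, 'q': array([ 1.63412667e+00,  3.59299940e-01,  1.11531835e-02, -3.28460960e-04,
       -1.22412175e+00, -2.88108999e-01]), 'qd': array([ 0.00093598, -0.00095336,  0.00291873,  0.00224905,  0.0006936 ,
        0.00012057]), 'joint_efforts': array([-1.58536190e-03, -5.84163845e+01,  2.93746966e+01,  7.01535702e+00,
        1.01955087e-02, -4.50017239e-05]), 'eef_pos': array([0.15036786, 0.65757771, 0.22572389]), 'ee_rot': array([ 3.14009340e+00, -1.22280630e-04, -2.24890394e-01]), 'force': array([ 0.73396821,  0.82490438, -0.1916179 ]), 'moment': array([ 0.01733892, -0.05064543, -0.00389386]), 'gripper_force': 0.0, 'width': 0.0875773240527463}
```

View pics/a.png

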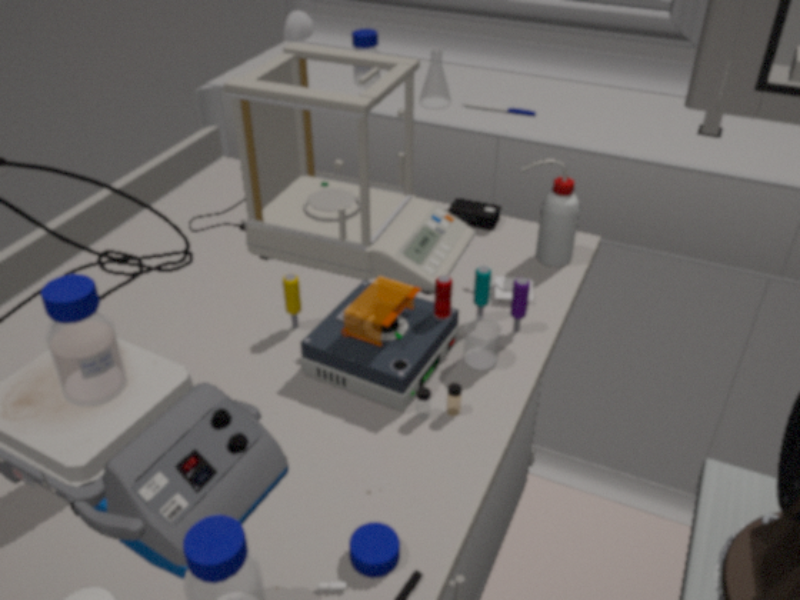

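View pics/b.png

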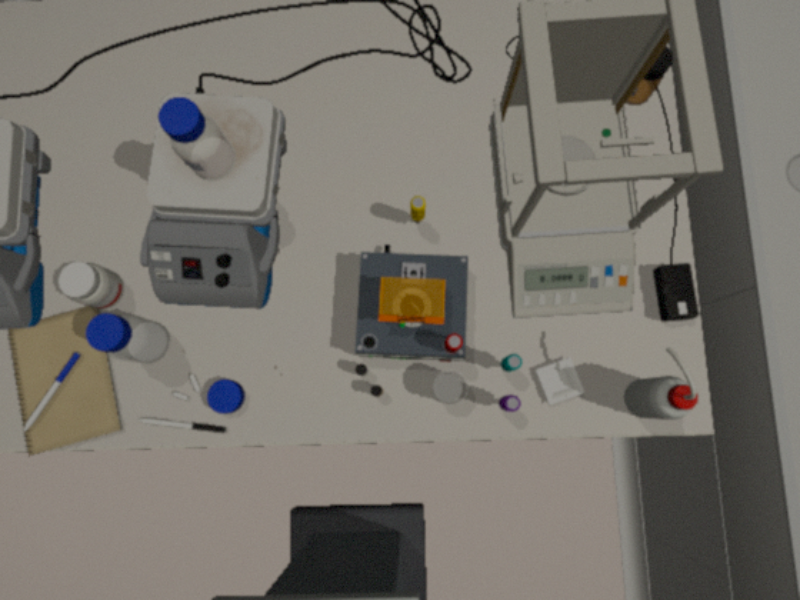

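The scene shows the unit with an amber guard. In the top view its deck spans about (358,254)-(468,358), the red pin is at (453,342), the hole plate is at (413,270), and the beaker and vials are just below. I'll enlarge that area.

```bash
python3 - <<'E'
from h import *
g=load('top'); c=g['color'][165:290,235:385]
cv2.imwrite('pics/c.png',cv2.resize(c,None,fx=5.2,fy=4.8*5.2/4.8*0.92,interpolation=cv2.INTER_CUBIC)[:600])
s=1/1.42857
for n,(u,v,z) in dict(tl=(361,254,.06),tr=(468,256,.06),br=(466,358,.06),bl=(356,354,.06),pin=(455,341,.12),hole=(413,271,.063),vial0=(361,370,.044),vial1=(376,391,.044),plug=(369,342,.06)).items(): print(n,at(g,u*s,v*s,z).round(4))
E
```

```text
tl [ 0.6648 -0.0864  0.06  ]
tr [ 0.6564 -0.2516  0.06  ]
br [ 0.4994 -0.2415  0.06  ]
bl [ 0.51   -0.0767  0.06  ]
pin [ 0.519  -0.2216  0.12  ]
hole [ 0.6346 -0.1661  0.063 ]
vial0 [ 0.4868 -0.0825  0.044 ]
vial1 [ 0.4545 -0.1048  0.044 ]
plug [ 0.5276 -0.0966  0.06  ]
```

View pics/c.png

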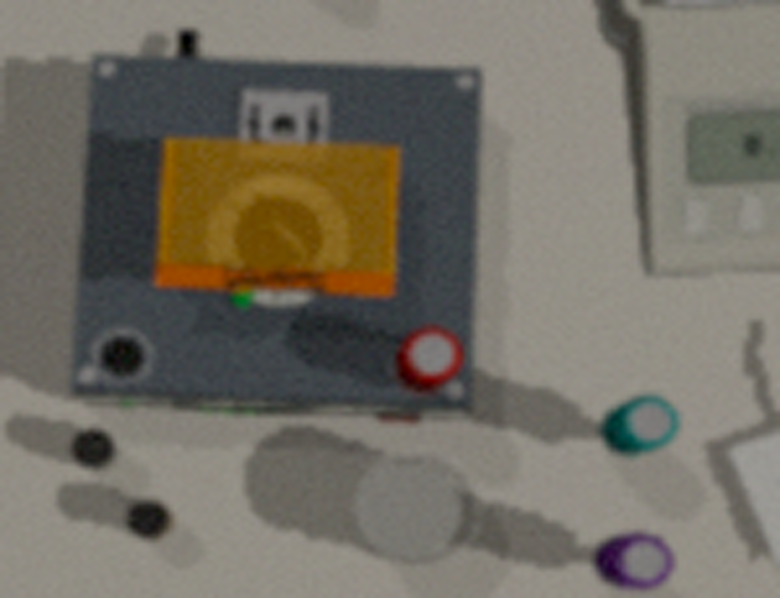

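The enlarged crop shows these pixel positions:

| Feature | Crop pixel |
|---|---|
| Deck corners | (93,57), (481,70), (469,408), (77,395) |
| Pin top | (434,350) |
| Plug | (122,355) |
| Socket hole | (283,124) |
| Guard top rear edge | (163,138) to (400,147) |
| Guard front edge | (156,286) to (396,296) |
| Green mark | (243,298) |
| Pointer line | (275,222) to (302,246) |

```bash
cat > fit.py <<'E'
from h import *
from scipy.optimize import least_squares
g=load('top')
px=lambda u,v:(235+(u+.5)/5.2-.5,165+(v+.5)/4.784-.5)
obs=[((93,57),(80,85,60)),((481,70),(80,-85,60)),((469,408),(-80,-85,60)),((77,395),(-80,85,60)),((434,350),(-62,-62,120)),((122,355),(-62,62,60))]
uv=np.array([px(*o[0]) for o in obs]); L=np.array([o[1] for o in obs])/1000
def W(p,l):
    l=np.atleast_2d(l); c,s=np.cos(p[2]),np.sin(p[2])
    return np.c_[p[0]+c*l[:,0]-s*l[:,1],p[1]+s*l[:,0]+c*l[:,1],l[:,2]]
r=least_squares(lambda p:(proj(g,W(p,L))-uv).ravel(),[.58,-.16,-.05]); p=r.x
def U(w):
    c,s=np.cos(p[2]),np.sin(p[2]); d=w[:2]-p[:2]; return np.array([c*d[0]+s*d[1],-s*d[0]+c*d[1]])
E
python3 - <<'E'
from fit import *
print(p,r.fun.round(1))
for n,u,v,z in [('hole',283,124,.063),('rearL',163,138,.105),('rearR',400,147,.105),('fL',156,286,.105),('fR',396,296,.105),('mark',243,298,.062),('p1',275,222,.098),('p2',302,246,.098)]:
    print(n,(1000*U(at(g,*px(u,v),z))).round(1))
for n,l in dict(pin=(-62,-62,60),lip=(-36,0,102),dial=(-6,0,92),hole=(46,0,63)).items(): print(n,W(p,np.array(l)/1000).round(4))
E
```

```text
[ 0.58517184 -0.16286434 -0.06654749] [-1.2 -1.3  1.1 -1.4  1.8  0.6 -2.1  0.2 -0.1  0.9  0.4  0.6]
hole [47.7  0.1]
rearL [29.9 47.4]
rearR [ 29.3 -47.3]
fL [-35.2  47.1]
fR [-35.9 -47.6]
mark [-33.1  13.7]
p1 [-4.3  1.3]
p2 [-14.5  -9.8]
pin [[ 0.5192 -0.2206  0.06  ]]
lip [[ 0.5493 -0.1605  0.102 ]]
dial [[ 0.5792 -0.1625  0.092 ]]
hole [[ 0.6311 -0.1659  0.063 ]]
```

Emit:
{"name": "step_arm", "arguments": {"rows": [[0, 0, 0.05, 0, 0.06], [0.03, -0.03, 0.1, 0, 0.06], [0.06, -0.06, 0.13, 0.05, 0.06], [0.09, -0.09, 0.13, 0.1, 0.06], [0.12, -0.12, 0.13, 0.158, 0.06], [0.15, -0.15, 0.13, 0.158, 0.06], [0.19, -0.18, 0.13, 0.158, 0.06], [0.23, -0.21, 0.13, 0.158, 0.06], [0.26, -0.25, 0.13, 0.158, 0.06], [0.29, -0.29, 0.13, 0.158, 0.06], [0.32, -0.33, 0.13, 0.158, 0.06], [0.35, -0.37, 0.13, 0.158, 0.06], [0.37, -0.415, 0.13, 0.158, 0.06], [0.38, -0.46, 0.13, 0.158, 0.06], [0.39, -0.505, 0.13, 0.158, 0.06], [0.39, -0.55, 0.13, 0.158, 0.06], [0.39, -0.6, 0.13, 0.158, 0.06], [0.39, -0.65, 0.13, 0.158, 0.06], [0.39, -0.7, 0.13, 0.158, 0.06], [0.385, -0.75, 0.13, 0.158, 0.06]]}}

```text
t: 2.1
eef_pos: [0.5351, -0.0936, 0.3562]
ee_rot: [-3.142, 0.001, -0.067]
force: [1.1, 0.4, -1.0]
width: 0.0603
gripper_force: 0.0
```

Emit:
{"name": "step_arm", "arguments": {"rows": [[-0.008, -0.045, 0, 0, 0.06], [-0.016, -0.09, 0, 0, 0.06], [-0.016, -0.128, -0.03, 0, 0.06], [-0.016, -0.128, -0.08, 0, 0.06], [-0.016, -0.128, -0.13, 0, 0.06], [-0.016, -0.128, -0.15, 0, 0.06], [-0.016, -0.128, -0.15, 0, 0.06], [-0.016, -0.128, -0.15, 0, 0.06]]}}

```text
t: 2.9
eef_pos: [0.5199, -0.22, 0.2073]
ee_rot: [3.141, -0.0, -0.066]
force: [0.1, -0.5, 0.9]
width: 0.06
gripper_force: 0.0
```

```bash
python3 - <<'E'
from h import *
g=grab('wrist'); cv2.imwrite('pics/d.png',cv2.resize(g['color'],(800,600)))
s=arm.get_state(); print(s['eef_pos'],s['ee_rot'],ray(g,280,210))
from fit import *
for n,l in dict(pintop=(-62,-62,120),lip=(-36,0,102),dial=(-6,0,92),hole=(47,0,63),cFR=(-80,-85,60)).items(): print(n,(proj(load('wrist'),W(p,np.array(l)/1000))*800/560).round(0))
E
```

```text
[ 0.52053539 -0.21997494  0.20815428] [ 3.14096261e+00 -1.97625329e-03 -6.63547460e-02] (array([ 0.59891583, -0.22610139,  0.36497729]), array([-0.3050319 ,  0.01929805, -0.95225452]))
pintop [[399. 302.]]
lip [[285. 247.]]
dial [[285. 189.]]
hole [[290.  89.]]
cFR [[435. 300.]]
```

View pics/d.png

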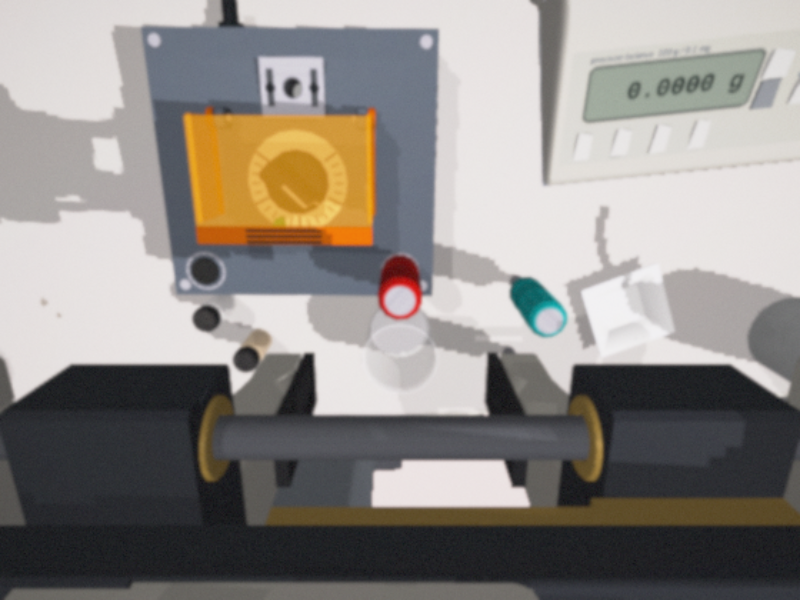

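The wrist view agrees with the fit: the pin top is at (400,300), predicted (399,302), and the hole is at (293,88). I'll descend and grip.

Emit:
{"name": "step_arm", "arguments": {"rows": [[-0.001, 0, -0.05, 0, 0.06], [-0.001, 0, -0.09, 0, 0.06], [-0.001, 0, -0.121, 0, 0.06], [-0.001, 0, -0.121, 0, 0.06], [-0.001, 0, -0.121, 0, 0.015], [-0.001, 0, -0.121, 0, 0.015], [-0.001, 0, -0.121, 0, 0.015], [-0.001, 0, -0.121, 0, 0.015], [-0.001, 0, -0.121, 0, 0.015], [-0.001, 0, -0.121, 0, 0.015]], "newtons": 20}}

```text
t: 3.95
eef_pos: [0.5189, -0.2198, 0.0863]
ee_rot: [3.141, -0.001, -0.067]
force: [-1.6, 1.2, 4.9]
width: 0.0238
gripper_force: 20.0
```

```bash
python3 - <<'E'
from fit import *
g=load('wrist')
# refine with wrist picture
obs=[((143,27),(80,85,60)),((438,30),(80,-85,60)),((432,295),(-80,-85,60)),((177,293),(-80,85,60)),((400,300),(-62,-62,120)),((206,271),(-62,62,60)),((184,114),(30,47,105)),((197,243),(-36,47,103)),((373,243),(-36,-47,103))]
uv=np.array([o[0] for o in obs])*.7; L=np.array([o[1] for o in obs])/1000
r=least_squares(lambda q:(proj(g,W(q,L))-uv).ravel(),p,loss='soft_l1'); print(r.x,r.fun.round(1)); p[:]=r.x
for n,u,v,z in [('hole',293,88,.063),('mark',280,221,.062),('p1',282,184,.098),('p2',308,207,.098)]: print(n,(1000*U(at(g,u*.7,v*.7,z))).round(1), at(g,u*.7,v*.7,z).round(4))
E
```

```text
[ 0.58661141 -0.16398316 -0.07288759] [-4.5 -3.5  3.5 -4.1  2.3  2.5 -2.4  3.   0.2  0.2  0.  -0.3 -1.4 -0.2
  1.2  0.6 -0.1  1.2]
hole [46.3 -0.4] [ 0.6327 -0.1677  0.063 ]
mark [-29.7  12.2] [ 0.5579 -0.1496  0.062 ]
p1 [-4.5  1.2] [ 0.5822 -0.1625  0.098 ]
p2 [-16.6 -12. ] [ 0.5692 -0.1748  0.098 ]
```

Emit:
{"name": "step_arm", "arguments": {"rows": [[0, 0, 0.012, 0, 0.015], [0, 0, 0.024, 0, 0.015], [0, 0, 0.036, 0, 0.015], [0, 0, 0.036, 0, 0.015], [0.004, 0.025, 0.036, 0, 0.015], [0.008, 0.05, 0.036, 0, 0.015], [0.011, 0.0755, 0.036, 0, 0.015], [0.011, 0.0755, 0.036, 0, 0.015], [0.011, 0.0755, 0.036, 0, 0.015]], "newtons": 40}}

```text
t: 4.85
eef_pos: [0.5294, -0.1438, 0.1215]
ee_rot: [-3.142, 0.0, -0.065]
force: [0.3, 0.8, -1.0]
width: 0.0232
gripper_force: 40.0
```

```bash
python3 - <<'E'
from h import *
g=grab('scene'); a=cv2.resize(g['color'][170:310,190:350],None,fx=2.5*1,fy=2.5,interpolation=cv2.INTER_CUBIC)
w=grab('wrist')['color'][20:260,90:330]; w=cv2.resize(w,(350,350))
cv2.imwrite('pics/e.png',np.hstack([a,w]))
E
```

```text
(no output)
```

View pics/e.png

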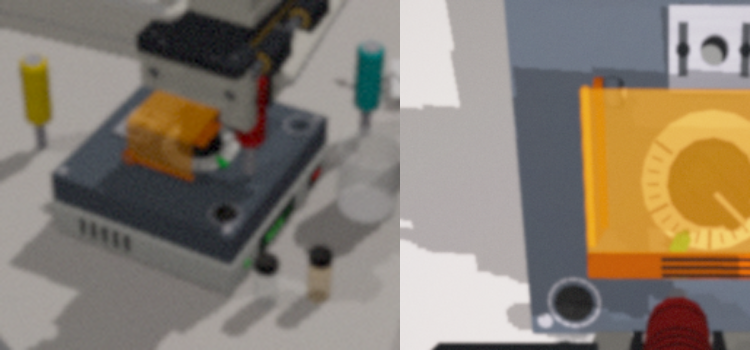

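The scene crop shows the pin held upright in front of the lip at about (255,120) with its shank free. Next I sweep it along the lip's arc.

Emit:
{"name": "step_arm", "arguments": {"rows": [[0.003, 0, 0, 0, 0.015], [0.006, 0, 0, 0, 0.015], [0.008, -0.0005, 0.001, 0, 0.015], [0.01, -0.0005, 0.004, 0, 0.015], [0.012, -0.001, 0.008, 0, 0.015], [0.015, -0.001, 0.011, 0, 0.015], [0.019, -0.001, 0.016, 0, 0.015], [0.0237, -0.0015, 0.021, 0, 0.015], [0.029, -0.002, 0.026, 0, 0.015], [0.034, -0.0025, 0.031, 0, 0.015]]}}

```text
t: 5.95
eef_pos: [0.5647, -0.1467, 0.1532]
ee_rot: [-3.141, -0.001, -0.067]
force: [-0.0, -0.0, -1.3]
width: 0.0232
gripper_force: 40.0
```

```bash
python3 - <<'E'
from h import *
g=grab('scene'); a=cv2.resize(g['color'][170:310,190:350],None,fx=2.5*1,fy=2.5,interpolation=cv2.INTER_CUBIC)
w=grab('wrist')['color'][20:260,90:330]; w=cv2.resize(w,(350,350))
cv2.imwrite('pics/f.png',np.hstack([a,w]))
print(arm.get_state()['force'])
E
```

```text
[-0.98857615  0.50361268 -0.12270785]
```

View pics/f.png

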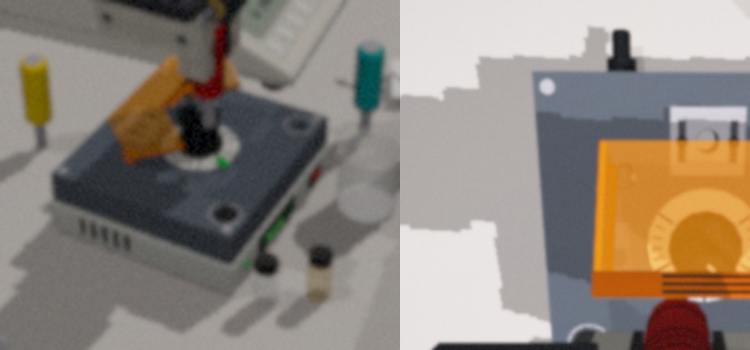

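The guard is up about 30° and riding on the pin. I'll continue over the dial and then centre.

Emit:
{"name": "step_arm", "arguments": {"rows": [[0.006, -0.0005, 0.004, 0, 0.015], [0.0115, -0.001, 0.007, 0, 0.015], [0.018, -0.0015, 0.009, 0, 0.015], [0.024, -0.002, 0.0105, 0, 0.015], [0.03, -0.002, 0.011, 0, 0.015], [0.036, -0.0025, 0.011, 0, 0.015], [0.042, -0.005, 0.011, 0, 0.015], [0.048, -0.008, 0.01, 0, 0.015], [0.055, -0.012, 0.009, 0, 0.015], [0.061, -0.016, 0.006, 0, 0.015], [0.0675, -0.0188, 0.003, 0, 0.015], [0.0675, -0.0188, -0.005, 0, 0.015], [0.0675, -0.0188, -0.015, 0, 0.015], [0.0675, -0.0188, -0.023, 0, 0.015], [0.0675, -0.0188, -0.028, 0, 0.015], [0.0675, -0.0188, -0.028, 0, 0.015]]}}

```text
t: 7.65
eef_pos: [0.63, -0.1654, 0.1233]
ee_rot: [3.142, 0.002, -0.067]
force: [-2.2, -0.2, -1.7]
width: 0.023
gripper_force: 40.0
```

```bash
python3 - <<'E'
from h import *
g=grab('scene'); a=cv2.resize(g['color'][150:290,190:350],None,fx=2.5*1,fy=2.5,interpolation=cv2.INTER_CUBIC)
w=grab('wrist')['color'][20:260,90:330]; w=cv2.resize(w,(350,350))
cv2.imwrite('pics/g.png',np.hstack([a,w]))
s=arm.get_state();print(s['force'],s['eef_pos'])
E
```

```text
[-1.61897144  0.29385906 -1.51817949] [ 0.63057946 -0.16549084  0.12429663]
```

View pics/g.png

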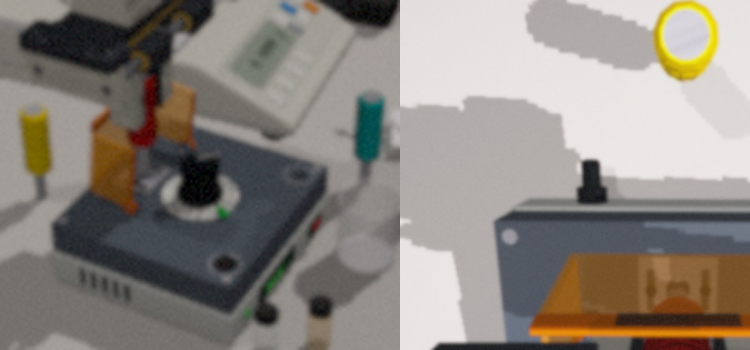

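The guard stands upright behind the pin. Now I feel for the hole gently.

Emit:
{"name": "step_arm", "arguments": {"rows": [[0.0015, 0, -0.003, 0, 0.015], [0.0015, 0, -0.004, 0, 0.015], [0.0015, 0, -0.005, 0, 0.015], [0.0015, 0, -0.006, 0, 0.015], [0.0015, 0, -0.007, 0, 0.015], [0.0015, 0, -0.007, 0, 0.015]]}}

```text
t: 8.35
eef_pos: [0.6324, -0.1656, 0.1174]
ee_rot: [-3.142, 0.0, -0.067]
force: [-1.0, -0.8, -0.5]
width: 0.0232
gripper_force: 40.0
```

Emit:
{"name": "step_arm", "arguments": {"rows": [[0, 0, -0.001, 0, 0.015], [0, 0, -0.002, 0, 0.015], [0, 0, -0.003, 0, 0.015], [0, 0, -0.003, 0, 0.015]]}}

```text
t: 8.75
eef_pos: [0.6324, -0.1655, 0.1143]
ee_rot: [-3.142, 0.0, -0.067]
force: [-1.4, -0.3, -1.1]
width: 0.0228
gripper_force: 40.0
```

Emit:
{"name": "step_arm", "arguments": {"rows": [[0, 0, -0.002, 0, 0.015], [0, 0, -0.004, 0, 0.015], [0, 0, -0.006, 0, 0.015], [0, 0, -0.008, 0, 0.015], [0, 0, -0.01, 0, 0.015], [0, 0, -0.01, 0, 0.015]]}}

```text
t: 9.35
eef_pos: [0.6323, -0.1655, 0.1041]
ee_rot: [-3.142, 0.001, -0.067]
force: [-1.1, 1.0, -1.8]
width: 0.0229
gripper_force: 40.0
```

Emit:
{"name": "step_arm", "arguments": {"rows": [[0, 0, -0.003, 0, 0.015], [0, 0, -0.006, 0, 0.015], [0, 0, -0.009, 0, 0.015], [0, 0, -0.011, 0, 0.015], [0, 0, -0.013, 0, 0.015], [0, 0, -0.013, 0, 0.015]]}}

```text
t: 9.95
eef_pos: [0.6323, -0.1656, 0.0911]
ee_rot: [-3.142, 0.001, -0.067]
force: [-1.7, -0.3, -2.1]
width: 0.0232
gripper_force: 40.0
```

Emit:
{"name": "step_arm", "arguments": {"rows": [[0, 0, -0.0005, 0, 0.015], [0, 0, -0.001, 0, 0.015], [0, 0, -0.0015, 0, 0.015], [0, 0, -0.002, 0, 0.015], [0, 0, -0.002, 0, 0.015]]}}

```text
t: 10.45
eef_pos: [0.6325, -0.1656, 0.0896]
ee_rot: [3.142, -0.0, -0.067]
force: [-2.6, -0.6, -0.3]
width: 0.0233
gripper_force: 40.0
```

Emit:
{"name": "step_arm", "arguments": {"rows": [[0, 0, -0.0005, 0, 0.015], [0, 0, -0.001, 0, 0.015], [0, 0, -0.001, 0, 0.015]]}}

```text
t: 10.75
eef_pos: [0.6326, -0.1656, 0.0893]
ee_rot: [3.141, -0.0, -0.066]
force: [-4.0, 1.1, 5.7]
width: 0.0233
gripper_force: 40.0
```

It's seated, with 5.7 N upward on the tool. Next: open slightly, then straight up.

Emit:
{"name": "step_arm", "arguments": {"rows": [[0, 0, 0.0005, 0, 0.031], [0, 0, 0.0005, 0, 0.031], [0, 0, 0.0005, 0, 0.031], [0, 0, 0.0005, 0, 0.031], [0, 0, 0.005, 0, 0.031], [0, 0, 0.015, 0, 0.031], [0, 0, 0.03, 0, 0.031], [0, 0, 0.05, 0, 0.031], [0, 0, 0.07, 0, 0.031], [0, 0, 0.1, 0, 0.031], [-0.04, 0, 0.12, 0, 0.031], [-0.08, 0, 0.12, 0, 0.031], [-0.1, 0, 0.12, 0, 0.031], [-0.1, 0, 0.12, 0, 0.031]]}}

```text
t: 12.15
eef_pos: [0.531, -0.1658, 0.2109]
ee_rot: [-3.141, -0.003, -0.067]
force: [0.7, -1.4, 0.5]
width: 0.031
gripper_force: 0.0
```

```bash
python3 - <<'E'
from h import *
g=grab('scene'); a=cv2.resize(g['color'][170:310,190:350],None,fx=2.5*1,fy=2.5,interpolation=cv2.INTER_CUBIC)
w=grab('wrist')['color'][0:280,80:360]; w=cv2.resize(w,(350,350))
cv2.imwrite('pics/i.png',np.hstack([a,w]))
s=arm.get_state();print(s['force'],s['eef_pos'],s['q'])
E
```

```text
[-0.0718488   0.09722691  0.32645602] [ 0.53333072 -0.16574297  0.21022716] [ 4.96334344e-02  1.77626386e-01 -2.75056568e-01  5.86446430e-04
 -1.11494456e+00  1.45437331e+00]
```

View pics/i.png

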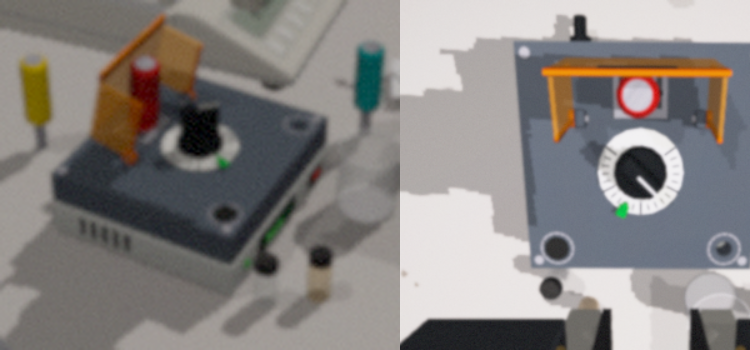

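The guard leans on the pin and the shoulder is down. Now I enlarge the dial to get its angles.

```bash
python3 - <<'E'
from h import *
g=grab('wrist')
cv2.imwrite('pics/j.png',cv2.resize(g['color'][90:190,225:325],None,fx=6,fy=6,interpolation=cv2.INTER_CUBIC))
E
```

View pics/j.png

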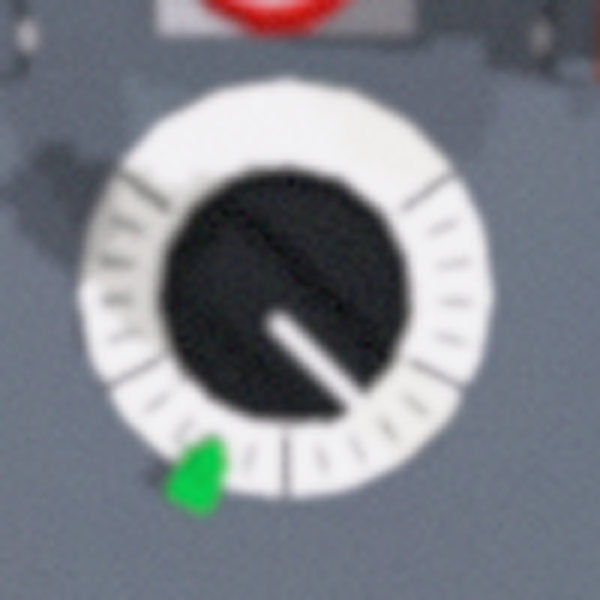

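```bash
python3 - <<'E'
from fit import *
g=load('wrist')
q=lambda u,v,z: at(g,225+(u+.5)/6-.5,90+(v+.5)/6-.5,z)
dv=lambda a,b:(lambda d: np.arctan2(d[1],-d[0]))(b-a)   # dial sign: clockwise + : toward +y
P=q(278,322,.098),q(355,400,.098)
c=q(287,288,.062); M=q(205,460,.062); t0=q(287,465,.062)
print('pointer',dv(*P),'mark',dv(c,M),'tick0',dv(c,t0),'center',c,'Uc',U(c)*1000,'tip/outer',[dv(c,q(*k,.062)) for k in((213,440),(190,505))])
n=np.array([-(P[1]-P[0])[1],(P[1]-P[0])[0]]);print('axis offset from pointer line',np.dot(n/np.linalg.norm(n),c[:2]-P[0][:2]))
print(W(p,np.array([-6,0,60])/1000))
s=arm.get_state();print(s['eef_pos'],s['ee_rot'])
E
```

```text
pointer -0.7124683600705364 mark 0.5226138595583013 tick0 0.07356140234337108 center [ 0.58169476 -0.16346254  0.062     ] Uc [-3.42960577 -0.82810361] tip/outer [np.float64(0.5308383361143734), np.float64(0.49800507470568606)]
axis offset from pointer line 0.0008384809054084989
[[ 0.57918512 -0.16246535  0.06      ]]
[ 0.53361817 -0.16568749  0.20966672] [ 3.14142724e+00 -2.32361920e-03 -6.65774642e-02]
```

Emit:
{"name": "step_arm", "arguments": {"rows": [[0.02, 0.003, 0, 0.15, 0.036], [0.04, 0.003, 0, 0.3, 0.036], [0.0465, 0.003, 0, 0.44, 0.036], [0.0465, 0.003, 0, 0.58, 0.036], [0.0465, 0.003, 0, 0.7, 0.036], [0.0465, 0.003, -0.02, 0.779, 0.036], [0.0465, 0.003, -0.04, 0.779, 0.036], [0.0465, 0.003, -0.06, 0.779, 0.036], [0.0465, 0.003, -0.08, 0.779, 0.036], [0.0465, 0.003, -0.08, 0.779, 0.036]]}}

```text
t: 13.3
eef_pos: [0.5781, -0.1624, 0.1253]
ee_rot: [-3.138, 0.004, 0.712]
force: [-0.3, 0.5, -0.0]
width: 0.0359
gripper_force: 0.0
```

```bash
python3 - <<'E'
from h import *
s=arm.get_state();print(s['force'],s['eef_pos'],s['ee_rot'],s['width'])
E
```

```text
[-0.29453479  0.52407786 -0.00380819] [ 0.57809936 -0.16242254  0.12531976] [-3.13791547  0.00396259  0.71192484] 0.03585482392994462
```

Emit:
{"name": "step_arm", "arguments": {"rows": [[0.0015, 0, -0.012, 0, 0.036], [0.0015, 0, -0.022, 0, 0.036], [0.0015, 0, -0.03, 0, 0.036], [0.0015, 0, -0.036, 0, 0.036], [0.0015, 0, -0.041, 0, 0.036], [0.0015, 0, -0.041, 0, 0.036]]}}

```text
t: 13.9
eef_pos: [0.5802, -0.1625, 0.087]
ee_rot: [-3.141, 0.001, 0.712]
force: [-0.2, -0.9, 0.0]
width: 0.0365
gripper_force: 0.0
```

Emit:
{"name": "step_arm", "arguments": {"rows": [[0, 0, -0.002, 0, 0.036], [0, 0, -0.002, 0, 0.02], [0, 0, -0.002, 0, 0.012], [0, 0, -0.002, 0, 0.006], [0, 0, -0.002, 0, 0.006], [0, 0, -0.002, 0, 0.006]], "newtons": 25}}

```text
t: 14.5
eef_pos: [0.5804, -0.1623, 0.0858]
ee_rot: [-3.141, -0.0, 0.712]
force: [-2.7, 2.2, 2.0]
width: 0.0125
gripper_force: 25.0
```

Emit:
{"name": "step_arm", "arguments": {"rows": [[0, 0, 0, -0.1, 0.006], [0, 0, 0, -0.2, 0.006], [0, 0, 0, -0.3, 0.006], [0, 0, 0, -0.4, 0.006], [0, 0, 0, -0.5, 0.006], [0, 0, 0, -0.6, 0.006], [0, 0, 0, -0.7, 0.006], [0, 0, 0, -0.8, 0.006], [0, 0, 0, -0.9, 0.006], [0, 0, 0, -1.0, 0.006], [0, 0, 0, -1.1, 0.006], [0, 0, 0, -1.18, 0.006], [0, 0, 0, -1.235, 0.006], [0, 0, 0, -1.235, 0.006], [0, 0, 0, -1.235, 0.006]], "newtons": 40}}

```text
t: 16.0
eef_pos: [0.5803, -0.1618, 0.0858]
ee_rot: [-3.141, 0.001, -0.523]
force: [-3.1, 6.4, 4.3]
width: 0.0125
gripper_force: 40.0
```

Release, rise, back off and look.

Emit:
{"name": "step_arm", "arguments": {"rows": [[0, 0, 0, 0, 0.03], [0, 0, 0, 0, 0.03], [0, 0, 0, 0, 0.03], [0, 0, 0.02, 0, 0.03], [0, 0, 0.05, 0, 0.03], [0, 0, 0.09, 0, 0.03], [-0.02, 0, 0.125, 0.15, 0.03], [-0.047, -0.003, 0.125, 0.3, 0.03], [-0.047, -0.003, 0.125, 0.456, 0.03], [-0.047, -0.003, 0.125, 0.456, 0.03], [-0.047, -0.003, 0.125, 0.456, 0.03]]}}

```text
t: 17.1
eef_pos: [0.5337, -0.1657, 0.2105]
ee_rot: [3.141, -0.0, -0.071]
force: [0.2, 0.7, 0.8]
width: 0.03
gripper_force: 0.0
```

```bash
python3 - <<'E'
from h import *
g=grab('wrist')
a=cv2.resize(g['color'][90:190,225:325],None,fx=5.5,fy=5.5,interpolation=cv2.INTER_CUBIC)
b=cv2.resize(grab('scene')['color'][180:280,210:310],None,fx=2.5,fy=2.5)
cv2.imwrite('pics/k.png',np.hstack([a,np.vstack([b,np.zeros((300,250,3),np.uint8)])]))
E
```

```text
(no output)
```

View pics/k.png

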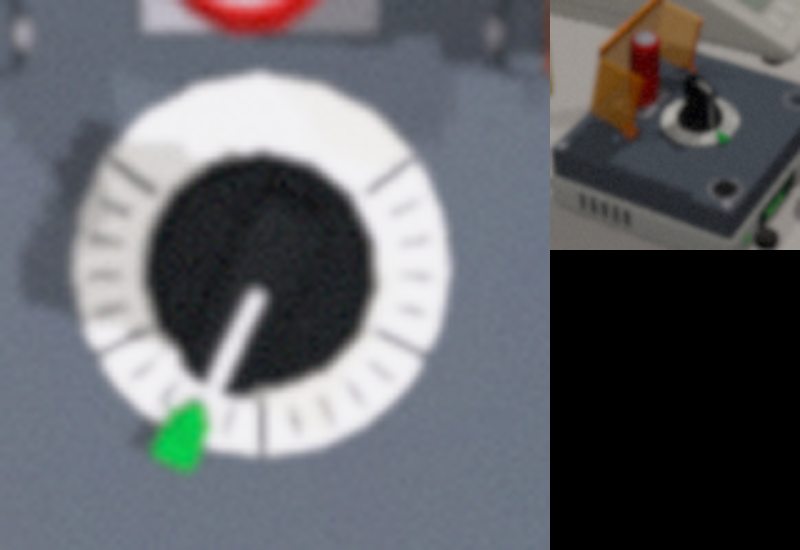

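The pointer runs from (259,292) to (213,393), nearly in line with the green mark at (190,430), and the guard is still propped. I'll check the angles.

```bash
python3 - <<'E'
from h import *
g=load('wrist')
q=lambda u,v,z: at(g,225+(u+.5)/5.5-.5,90+(v+.5)/5.5-.5,z)
dv=lambda a,b:(lambda d: np.arctan2(d[1],-d[0]))(b-a)
c=q(262,264,.062)
print('pointer',dv(q(259,292,.098),q(213,393,.098)))
# mark by green centroid
im=cv2.resize(g['color'][90:190,225:325],None,fx=5.5,fy=5.5,interpolation=cv2.INTER_CUBIC).astype(int)
m=(im[...,1]>im[...,2]+60)&(im[...,1]>im[...,0]+40); v,u=np.nonzero(m); print(u.mean(),v.mean())
print('mark',dv(c,q(u.mean(),v.mean(),.062)),'tick0',dv(c,q(262,430,.062)))
# left/right long ticks midpoint for the axis
print(c, (q(118,345,.062)+q(406,345,.062))/2)
E
```

```text
pointer 0.5083606952666636
181.5308108108108 438.1563963963964
mark 0.5150688828411644 tick0 0.07826366816274949
[ 0.58164361 -0.16342364  0.062     ] [ 0.56877759 -0.16241677  0.062     ]
```

```bash
python3 -c "
from station import arm
print(arm.job_done())"
```

```text
the job is handed in; nothing more can be done
None
```

I handed the job in at about 17 s of the 72 s: the pin is home in the socket plate, the guard leans on it, and the dial pointer measures within 0.01 rad of the green mark; the judge gave no verdict.

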